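Swing a vacuum fixture's air elbow to its mark

ROBOT

A 6-joint arm with a two-finger parallel gripper is mounted at the origin on the work surface. World frame = base frame: x ahead of the robot, y to its left, z up, the work surface at z = 0. Lengths are in mm, angles in degrees, forces in N, time in s.
With the tool pointing down it reaches from about 300 to 875 mm from the base axis. Payload 6.4 kg.
Tool frame: the origin (TCP) lies on the centre line of the jaws, within the pads' length; the fingertips stand arm.nose_length ahead of it and the grasp point (between the pads) lies 6 mm ahead of it (arm.nose_length is the distance from the TCP to the fingertips, in mm); z points along the fingers, y is the line along which they close (so a half turn about z gives the same grasp; the last joint's range is limited). The gripper opens to 88 mm and grips with 3 to 60 N. Pads are 18 mm wide; open, the fingers measure 123 mm over their backs; the gripper's body (75 mm by 187 mm) begins 45 mm behind the grasp point.
Start: joints at [-86.82, 10.359, 92.074, -0, 77.567, -11.82], TCP at [148.837, -555.418, 263.714] pointing down, gripper open.
Joint ranges: [-171.53, 171.53], [-51.25, 118.39], [17.06, 147.69], [-65.23, 245.23], [0, 150.52], [-178.68, 178.68]. Speed limits (degrees/s): [147.25, 147.25, 172.46, 180, 180, 180].

INTERFACE

Orientations are given as [roll, pitch, yaw] about the fixed x, y, z axes, in that order (R = Rz(yaw) Ry(pitch) Rx(roll)).
In Python, from bench import status, get_image, arm gives the robot as it stands.
- The arm moves only by the tool servo_tool, never from a script. Its argument "commands" is text: rows parted by semicolons, each of 4 numbers parted by spaces: the shift along the tool's x, y, z in units of 0.25 m (1.0 is 0.25 m), then the turn about the tool's z in units of pi/2 rad (1.0 is pi/2 rad). A call has 1 to 12 rows; each row is the pose to reach, as a shift and turn from the pose commanded when the call began, along the tool's axes at that moment; what a row does not reach only later rows make up. A row lasts 1/10 s, in which the tool goes at most 50 mm and 8.59 degrees, less where a joint would pass 70% of its speed; a pose out of reach is approached as far as the arm can. A call with a number of a shift or a turn outside -1 to 1 is refused whole. A call with a gripper value outside its range is refused whole. "fingers" is the opening, from 0 (shut) to 1 (fully open), set as the call begins (left out, the last holds). The fingers move at their own pace and stop on an object; "force" is the grip in N (left out, the last holds). Time passes only in rows, so rows that repeat a pose let the fingers close. It gives the time, the measured TCP pose, the force, the opening and the grip force at its end, in the units of the state.
- status.sense(): the state, without advancing time (a new reading comes with each control period).
- get_image(name): name is "scene" or "side" or "wrist"; returns a dict with "image" (420x560x3 uint8, blue, green, red), "fx", "fy", "cx", "cy" (pixels), "distortion" ([k1, k2, p1, p2, k3] as OpenCV has them; the pictures are not rectified), "xyz" and "attitude" of the camera in the world. Camera axes: x right, y down, z forward; pixel columns grow to the right and rows downward; lengths in mm; the calibration is good to about 2 mm. A picture is of the moment at which its call begins. There is no depth.
- arm.close_job(): hands the job in; it is judged then, once.
The state is a dict: "time_s": time; "qpos": joint angles; "qd": joint speeds; "tau": joint torques, N m; "tcp_pos": TCP position; "tcp_rot": TCP orientation; "contact_force": force on the tool from outside, world axes, zero at the start; "torque": the same for the moment, N m; "grip_width": opening from 0.0 (shut) to 1.0 (fully open); "gripper_force": force on a finger pad.
Only numpy, scipy, OpenCV 4.12 (cv2) and the standard library are available. Lean on these libraries where they do the work, as an engineer would, in place of code of your own. Each camera call takes 0.05 s, during which the arm holds its last target. There are 200 camera calls.

TASK

The vacuum fixture on the shoe bench needs its brass elbow screwed on until the outlet points at the arrow on the ring below it. First clear the plate out of the elbow's way: lift it straight up off its two dowels, keeping it level, and set it down flat on the rubber mat without dropping it. Then screw the elbow clockwise (seen from above) until the outlet points along the arrow, without going well past it, let go, and leave everything else on the bench alone.

Things in the scene. Friction and masses are not known exactly. Their poses are not given: they have to be found in the camera images.
- bed: Green cast bed of a small vacuum fixture, fixed to the bench; 190 x 250 mm, top face 25 mm above the bench. Its origin is on the bench level, on the vertical axis of the threaded stub. Its +y axis points from the stub towards the two dowels; the bed covers x from -75 to 115 mm and y from -75 to 175 mm. z is up.
- stub_axis (a point): Point on the stub's vertical axis at the bed's top face. A steel boss, 40 mm across and 18 mm high, carries the threaded stub there; the elbow is already started on its thread.
- elbow (a joint): Turn of the brass elbow on the stub, rad; it grows as the elbow is turned clockwise seen from above (screwed on). At 0 the outlet points along the bed's -x; at v it points at the angle (180 deg - v) from the bed's +x, counter-clockwise positive. It starts between -0.6 and 0.6; the thread stops at -0.75 and 5.5. It stays where it is left, needs about 0.12 N m to turn, and sinks 2 mm a turn.
- elbow_body (a point): Centre of the elbow's square brass body, on the stub's axis, about 88 mm above the bench. The body has flats, 30 mm across (30 x 30 mm), from about 19 mm below this point to 19 mm above it; below it is a round socket 36 mm across. The side faces that the outlet does not come out of can be gripped (grip across the outlet's direction). Orientation as elbow_outlet.
- elbow_outlet (a point): Centre of the outlet's mouth, level with elbow_body and 80 mm from the stub's axis. The outlet tube is 21 mm thick with a 29 mm collar on its last 14 mm. Its own -x axis points out of the mouth.
- index_ring: Dark flat steel ring, 66 mm across and 6 mm high, lying on the bed round the boss; fixed. Its origin is on the stub's axis at the bed's top; its +x axis points along the one arrow-ended pointer on it, which is the mark. It lies somewhere within 0.65 rad of the bed's +x.
- mark_tip (a point): The sharp tip of the pointer on the index ring, 91 mm from the stub's axis, 31 mm above the bench.
- plate: Loose aluminium fixture plate, 60 x 110 x 12 mm (x, y, z), 0.2 to 0.45 kg; origin at the centre of its underside. On its middle an upright lifting bar, 14 mm thick (x), 52 mm long (y), its top 78 mm above the underside. Two through holes, 11 mm, at y = -42 and +42 mm. It starts down on the bed over the two dowels, centred 95 mm from the stub's axis, and its bar stands in the path of the elbow's outlet.
- dowel_a (a point): Tip of the dowel nearer the stub; 10 mm thick steel, stands 24 mm above the bed.
- dowel_b (a point): Tip of the other dowel, the same, 84 mm from the first.
- mat: Black rubber mat, 200 x 160 x 4 mm (x, y, z), fixed on the bench; origin at the centre of its underside.
- shoe_last: Bystander, to be left alone: a wooden shoe last (foot shape), about 220 mm long.
- hammer: Bystander, to be left alone: a hammer lying on the bench.
- glue_tin: Bystander, to be left alone: a closed tin, 84 mm across, 85 mm tall.
- brush: Bystander, to be left alone: a brush lying on the bench.
- tape_roll: Bystander, to be left alone: an empty cardboard tape ring, 90 mm across, 24 mm tall.
- spare_elbow: Bystander, to be left alone: a shorter loose brass elbow lying on the bench, not the one to be fitted.
- nail_pot: Bystander, to be left alone: a small open steel pot, 70 mm across, 50 mm tall.

How it is judged:
By the outcome, as a careful person would: the job done as asked, in the order asked, and still so for the second after the job is handed in, with the robot touching nothing.
It also fails if it takes over 67 s, if anything falls off the work surface, if the arm or the gripper's body presses on something with over 40 N, if the wrist force passes 120 N, or if a joint passes its speed limit or range.

## Working session

There is one attempt and no reset: what is moved stays moved. The work goes in short steps, Python scripts to look and compute and a tool call to move; the robot and the scene stay as the last step left them, time stands still between calls to the robot, and variables do not carry over. Pictures are saved under pics/ and viewed, at most 10 in all, crops included, and the job is handed in when it is done.

Besides the shell and the picture viewer there is one more tool, called after "Emit:" as name(argument=value, ...) on one line, values as JSON. servo_tool: Moves the arm, as the interface text tells. Shifts and turns lie within -1 to 1; 1 stands for 0.25 m of shift or pi/2 rad of turn. Its arguments: {"type":"object","properties":{"commands":{"type":"string"},"fingers":{"type":"number"},"force":{"type":"number"}},"required":["commands"]}

```bash
mkdir -p pics; ls; python3 - <<'E'
from bench import status,get_image,arm
import cv2,numpy as np
print(status.sense(), arm.nose_length)
ims=[]
for n in ("scene","side","wrist"):
    d=get_image(n); cv2.imwrite(f"pics/{n}0.png",d["image"]); print(n,{k:v for k,v in d.items() if k!="image"})
E
```

```text
pics
{'time_s': 0.0, 'qpos': array([-8.68197472e+01,  1.03994328e+01,  9.21304255e+01, -9.49700124e-04,
        7.75667308e+01, -1.18225906e+01]), 'qd': array([-0.06251687, -0.05273081, -0.03307855,  0.07264458,  0.04321774,
       -0.01238867]), 'tau': array([-2.65671886e-03, -4.33873737e+01, -3.41855371e+01,  7.00931344e-02,
        3.86584236e-02, -1.32730984e-04]), 'tcp_pos': array([ 148.80962849, -554.912424  ,  262.84462538]), 'tcp_rot': array([-1.79905270e+02, -1.88819462e-02,  1.50030331e+01]), 'contact_force': array([-0.18710268, -0.02520985, -1.20734081]), 'torque': array([-0.04251631, -0.0478256 , -0.03191261]), 'gripper_force': 0.0, 'grip_width': 1.0014919408604146} 25.0
scene {'fx': 409.5803804106184, 'fy': 409.5803804106184, 'cx': 276.21459198814154, 'cy': 200.34626513392863, 'distortion': array([0.00951216, 0.        , 0.        , 0.        , 0.        ]), 'xyz': array([1135.27876708,  -51.0830184 ,  975.41318052]), 'attitude': array([-146.93571612,    0.3697253 ,   78.44307504])}
side {'fx': 506.27991296640084, 'fy': 506.27991296640084, 'cx': 278.0911507873399, 'cy': 210.04534832990825, 'distortion': array([-0.0603333,  0.       ,  0.       ,  0.       ,  0.       ]), 'xyz': array([ 416.7572721 , 1083.58365428,  995.88475926]), 'attitude': array([-130.88754659,    1.09041408, -172.462806  ])}
wrist {'fx': 298.8827430100274, 'fy': 298.8827430100274, 'cx': 275.5105201243245, 'cy': 210.0393680681353, 'distortion': array([-0.04756131,  0.        ,  0.        ,  0.        ,  0.        ]), 'xyz': array([ 223.8360018 , -535.20400953,  383.85559055]), 'attitude': array([ 1.62616916e+02,  2.51975127e-02, -7.49455878e+01])}
```

View pics/scene0.png

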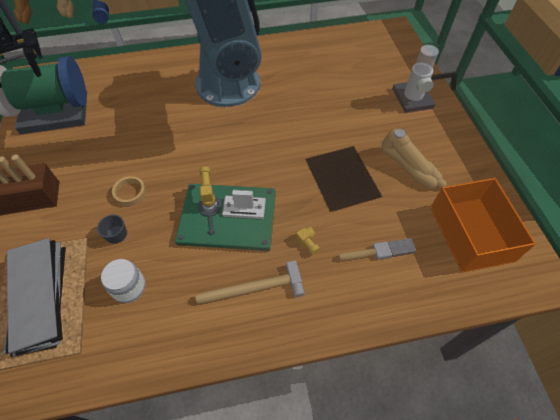

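View pics/side0.png

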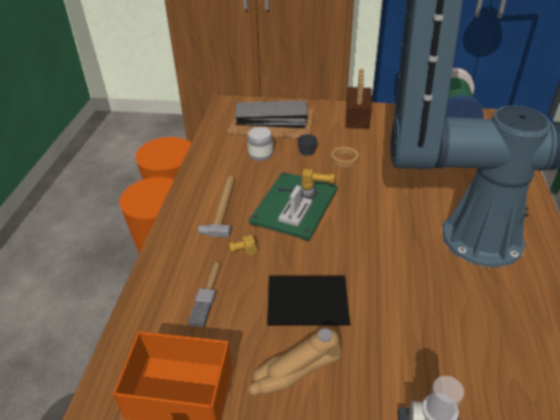

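The scene picture shows the bed with corners near (192,185), (275,187), (272,248) and (178,245). The elbow is at (208,200) with its outlet toward (206,170), the plate bar is at (243,200), the pointer tip is near (211,234) and the mat is at (343,177). The side picture agrees: bed at (295,205), mat at (308,300).

```bash
cat > h.py <<'E'
import cv2,numpy as np
from scipy.spatial.transform import Rotation as Ro
from bench import status,get_image,arm
def K(d): return np.array([[d['fx'],0,d['cx']],[0,d['fy'],d['cy']],[0,0,1]])
def onplane(d,px,z):
    u=cv2.undistortPoints(np.array(px,float).reshape(-1,1,2),K(d),d['distortion']).reshape(-1,2)
    r=np.c_[u,np.ones(len(u))]@Ro.from_euler('xyz',d['attitude'],degrees=True).as_matrix().T
    c=np.array(d['xyz']); return c+r*((z-c[2])/r[:,2])[:,None]
def proj(d,P):
    R=Ro.from_euler('xyz',d['attitude'],degrees=True).as_matrix()
    p=(np.atleast_2d(P)-d['xyz'])@R
    return cv2.projectPoints(p,np.zeros(3),np.zeros(3),K(d),d['distortion'])[0].reshape(-1,2)
def big(m):
    cs=cv2.findContours(m.astype(np.uint8)*255,cv2.RETR_EXTERNAL,cv2.CHAIN_APPROX_NONE)[0]
    return max(cs,key=cv2.contourArea).reshape(-1,2)
def rect(d,m,z):
    w=onplane(d,big(m),z)[:,:2]
    r=cv2.minAreaRect(w.astype(np.float32)); return r,cv2.boxPoints(r)
E
python3 - <<'E'
from h import *
for n,roi,roim in(("scene",(160,170,290,260),(300,140,385,215)),("side",(240,165,345,245),(258,268,358,332))):
    d=get_image(n); h=cv2.cvtColor(d['image'],cv2.COLOR_BGR2HSV)
    def sel(m,r):
        o=np.zeros_like(m); o[r[1]:r[3],r[0]:r[2]]=m[r[1]:r[3],r[0]:r[2]]; return o
    g=sel((h[...,0]>60)&(h[...,0]<95)&(h[...,1]>90),roi)
    k=sel(h[...,2]<55,roim)
    print(n,"bed",rect(d,g,25)); print("mat",rect(d,k,4))
s=get_image("scene"); print(onplane(s,[(211,234)],31),onplane(s,[(206,170)],100),onplane(s,[(243,194)],103))
i=s['image'][150:270,160:300]; cv2.imwrite("pics/c1.png",cv2.resize(i,None,fx=5,fy=5,interpolation=2))
E
```

```text
scene bed (((546.772705078125, -74.28721618652344), (243.75665283203125, 191.47451782226562), 74.13270568847656), array([[ 421.3605  , -165.34613 ],
       [ 605.53937 , -217.69724 ],
       [ 672.18494 ,   16.771698],
       [ 488.00604 ,   69.1228  ]], dtype=float32))
mat (((473.49603271484375, 276.07476806640625), (192.446044921875, 154.21182250976562), 6.50813627243042), array([[369.1536 , 341.77744],
       [386.6326 , 188.55942],
       [577.8385 , 210.3721 ],
       [560.3595 , 363.59012]], dtype=float32))
side bed (((538.5598754882812, -61.200927734375), (252.28945922851562, 183.1763458251953), 74.31712341308594), array([[ 416.28278, -157.89217],
       [ 592.63995, -207.40706],
       [ 660.837  ,   35.49031],
       [ 484.4798 ,   85.0052 ]], dtype=float32))
mat (((468.8101501464844, 278.818603515625), (194.53762817382812, 154.87559509277344), 6.529713153839111), array([[363.3662 , 344.6928 ],
       [380.97845, 190.82188],
       [574.2541 , 212.9444 ],
       [556.64185, 366.8153 ]], dtype=float32))
[[ 599.68038318 -121.78298253   31.        ]] [[ 442.12029002 -107.35460262  100.        ]] [[541.20332575 -22.44463814 103.        ]]
```

View pics/c1.png

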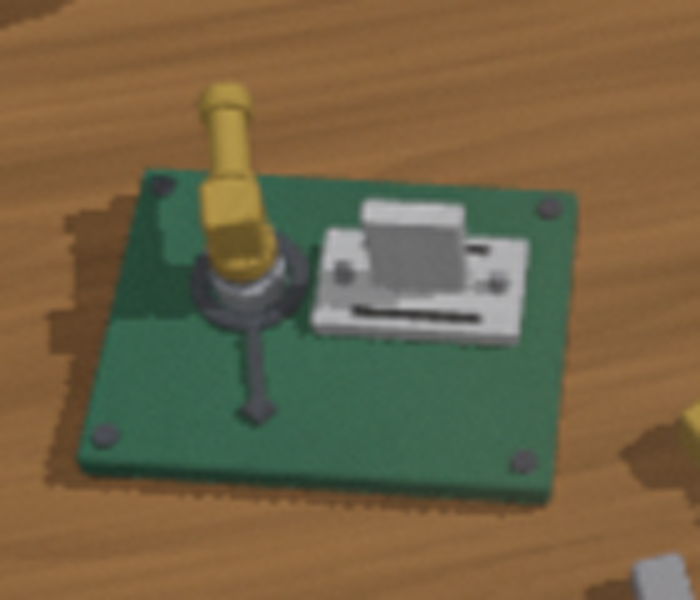

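The crop shows the outlet mouth at scene pixel ~(205,170), toward the robot and a little off bed −x. The pointer tip is at ~(211,233), so about 185° of clockwise turning is needed. The stub is at about (510,−110), bed yaw is about −15.8°, and the plate bar is at about (538,−20). I'm moving over the plate now.

Emit:
servo_tool(commands="0.2 -0.16 0 0;0.4 -0.32 0 0;0.6 -0.48 0 0;0.8 -0.65 0 0;1 -0.81 0 0;1 -0.81 0 0;1 -0.81 0 0", fingers=0.6)

```text
time_s: 1.0
tcp_pos: [339.4, -291.9, 263.8]
tcp_rot: [-180.0, -0.0, 15.2]
contact_force: [-0.2, -0.6, 0.7]
grip_width: 0.6
gripper_force: 0.0
```

Emit:
servo_tool(commands="0.2 -0.16 0 -0.09;0.4 -0.32 0 -0.18;0.6 -0.48 0 -0.27;0.8 -0.65 0 -0.36;1 -0.81 0 -0.45;1.0 -0.83 0 -0.54;1.0 -0.85 0 -0.62;1 -0.86 0 -0.658;1 -0.86 0 -0.658;1 -0.86 0 -0.658")

```text
time_s: 2.0
tcp_pos: [523.6, -22.9, 263.6]
tcp_rot: [-180.0, 0.0, 74.1]
contact_force: [0.2, -0.4, -0.5]
grip_width: 0.598
gripper_force: 0.0
```

```bash
python3 - <<'E'
from h import *
s=status.sense(); print(s['time_s'],s['tcp_pos'],s['tcp_rot'],s['qpos'])
d=get_image("wrist"); print(d['xyz'],d['attitude']); cv2.imwrite("pics/w1.png",d['image'])
E
```

```text
2.0 [523.5985015  -22.88492034 263.62457093] [-1.79987521e+02  1.16918954e-02  7.41218265e+01] [-1.54852985e+01  3.83336430e+00  9.93420644e+01 -1.19192093e-02
  7.68371305e+01  3.95591770e-01]
[545.13016473  51.43556077 384.52405093] [ 1.62556245e+02  1.40629738e-02 -1.58227730e+01]
```

View pics/w1.png

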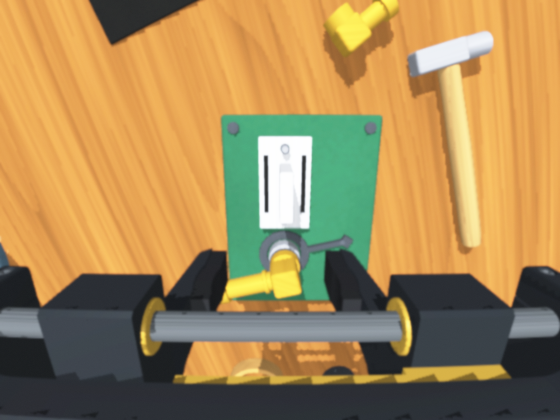

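The wrist picture shows the plate at (258–311, 137–228) with its bar near (287,185) and the far dowel at (285,149). The index ring is at (284,250), the pointer tip at (350,242), the elbow body at (286,273) and the outlet mouth at (230,290). Next I measure these on the matching planes.

```bash
python3 - <<'E'
from h import *
d=get_image("wrist"); im=d['image']; h=cv2.cvtColor(im,cv2.COLOR_BGR2HSV)
m=np.zeros(im.shape[:2],bool); m[110:235,215:335]=True
w=(h[...,1]<60)&(h[...,2]>150)&m
print("plate",rect(d,w,37)[0], cv2.minAreaRect(big(w)))
g=(h[...,0]>60)&(h[...,0]<95)&(h[...,1]>90); g[250:]=0
p=big(g); print(onplane(d,[p[(p.sum(1)).argmin()],p[(p[:,0]-p[:,1]).argmax()]],25))
i=im[120:310,210:380]; cv2.imwrite("pics/c2.png",cv2.resize(i,None,fx=3.1,fy=3.1,interpolation=2))
print(onplane(d,[(284,250),(350,242)],31),onplane(d,[(285,149)],49))
E
```

```text
plate ((534.0593872070312, -25.727462768554688), (111.56514739990234, 62.03781509399414), 74.27570343017578) ((284.4999694824219, 181.99996948242188), (52.99999237060547, 91.99998474121094), 0.0)
[[487.00251581  68.40402721  25.        ]
 [661.930344    19.21380834  25.        ]]
[[ 510.49538685 -110.9997439    31.        ]
 [ 595.23711702 -123.49709383   31.        ]] [[545.77182348  14.97972035  49.        ]]
```

View pics/c2.png

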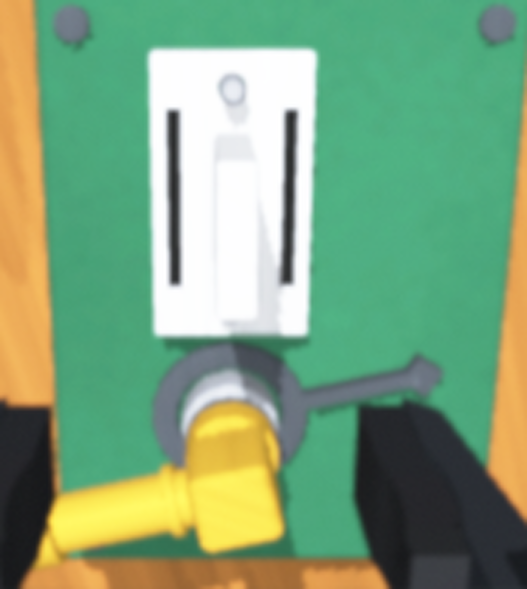

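The plate centre is (534,−26) at yaw 74.3°, and the far dowel confirms it, putting the stub at about (508.4,−117). The pointer is at about −4.5° in world. I'm descending onto the bar.

Emit:
servo_tool(commands="0 0.043 0.1 0;0 0.043 0.25 0;0 0.043 0.4 0;0 0.043 0.52 0;0 0.043 0.62 0;0 0.043 0.68 0;0 0.043 0.694 0;0 0.043 0.694 0;0 0.043 0.694 0;0 0.043 0.694 0")

```text
time_s: 3.1
tcp_pos: [535.0, -26.0, 91.5]
tcp_rot: [179.9, -0.0, 74.2]
contact_force: [-0.1, 0.1, 0.2]
grip_width: 0.601
gripper_force: 0.0
```

Emit:
servo_tool(commands="0 0 0 0;0 0 0 0;0 0 0 0;0 0 0 0;0 0 0 0;0 0 0 0;0 0 0 0;0 0 0 0", fingers=0, force=25)

```text
time_s: 3.9
tcp_pos: [533.9, -25.6, 90.1]
tcp_rot: [-180.0, -0.0, 74.2]
contact_force: [-0.2, 1.3, 0.6]
grip_width: 0.155
gripper_force: 25.0
```

Emit:
servo_tool(commands="0 0 -0.02 0;0 0 -0.04 0;0 0 -0.06 0;0 0 -0.08 0;0 0 -0.1 0;0 0 -0.12 0;0 0 -0.14 0;0 0 -0.16 0;0 0 -0.18 0;0 0 -0.18 0")

```text
time_s: 4.9
tcp_pos: [534.6, -25.8, 136.1]
tcp_rot: [179.9, -0.0, 74.2]
contact_force: [-0.3, 1.1, -4.7]
grip_width: 0.157
gripper_force: 25.0
```

Emit:
servo_tool(commands="0 0 -0.05 0;0 0 -0.12 0;0 0 -0.2 0;0 0 -0.28 0;0 0 -0.34 0;0 0 -0.36 0;0 0 -0.36 0")

```text
time_s: 5.6
tcp_pos: [534.5, -25.7, 226.2]
tcp_rot: [179.9, -0.0, 74.2]
contact_force: [0.3, -0.4, -5.0]
grip_width: 0.16
gripper_force: 25.0
```

```bash
python3 - <<'E'
from h import *
s=status.sense(); print(s['time_s'],s['tcp_pos'],s['tcp_rot'],s['torque'],s['contact_force'],s['grip_width'])
d=get_image("scene"); cv2.imwrite("pics/s2.png",cv2.resize(d['image'][100:270,150:400],None,fx=3,fy=3,interpolation=2))
E
```

```text
5.6 [534.49861061 -25.73880755 226.23286674] [ 1.79896091e+02 -3.25296997e-03  7.42220991e+01] [-0.043193   -0.06681249  0.05151008] [ 0.25083387 -0.44116278 -5.02798588] 0.1604451895381296
```

View pics/s2.png

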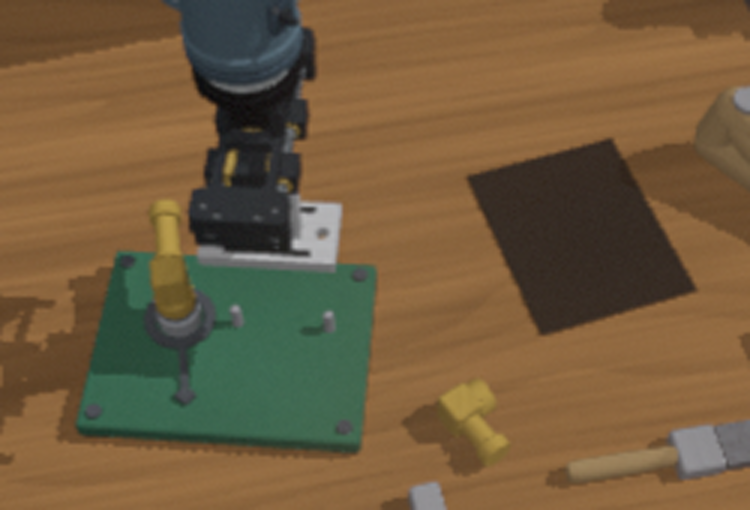

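The plate hangs level, the dowels are clear and the mat is at right. I'm moving over the mat and aligning.

Emit:
servo_tool(commands="0.07 -0.04 0 0;0.18 -0.1 0 0;0.3 -0.16 0 0;0.42 -0.23 0 0;0.54 -0.29 0 0;0.6 -0.32 0 0;0.6 -0.32 0 0")

```text
time_s: 6.35
tcp_pos: [496.4, 142.5, 223.9]
tcp_rot: [-179.8, 0.0, 74.4]
contact_force: [-0.4, 0.0, -4.8]
grip_width: 0.158
gripper_force: 25.0
```

Emit:
servo_tool(commands="0.07 -0.04 0 -0.04;0.18 -0.1 0 -0.1;0.3 -0.16 0 -0.16;0.4 -0.21 0 -0.21;0.46 -0.24 0 -0.24;0.497 -0.254 0 -0.248;0.497 -0.254 0 -0.248;0.497 -0.254 0 -0.248")

```text
time_s: 7.15
tcp_pos: [470.8, 276.4, 224.8]
tcp_rot: [-180.0, 0.0, 96.5]
contact_force: [-0.3, 0.1, -3.7]
grip_width: 0.155
gripper_force: 25.0
```

Emit:
servo_tool(commands="0 0 0.08 0;0 0 0.18 0;0 0 0.28 0;0 0 0.38 0;0 0 0.46 0;0 0 0.52 0;0 0 0.56 0;0 0 0.58 0;0 0 0.58 0;0 0 0.58 0")

```text
time_s: 8.15
tcp_pos: [471.2, 277.4, 81.0]
tcp_rot: [179.9, -0.0, 96.5]
contact_force: [-0.1, 0.1, -4.3]
grip_width: 0.157
gripper_force: 25.0
```

Emit:
servo_tool(commands="0 0 0.008 0;0 0 0.016 0;0 0 0.024 0;0 0 0.032 0;0 0 0.036 0;0 0 0.04 0;0 0 0.04 0;0 0 0.04 0")

```text
time_s: 8.95
tcp_pos: [470.6, 277.3, 70.2]
tcp_rot: [-180.0, -0.0, 96.5]
contact_force: [0.6, -0.0, -3.9]
grip_width: 0.155
gripper_force: 25.0
```

Emit:
servo_tool(commands="0 0 0.002 0;0 0 0.004 0;0 0 0.006 0;0 0 0.008 0;0 0 0.008 0;0 0 0.008 0;0 0 0.008 0")

```text
time_s: 9.65
tcp_pos: [470.6, 277.3, 69.1]
tcp_rot: [-180.0, 0.0, 96.6]
contact_force: [-5.4, -1.6, 6.9]
grip_width: 0.161
gripper_force: 25.0
```

Contact is at about 7 N, so the plate is down. I'm releasing and rising.

Emit:
servo_tool(commands="0 0 0 0;0 0 0 0;0 0 0 0;0 0 0 0;0 0 0 0;0 0 0 0", fingers=0.6)

```text
time_s: 10.25
tcp_pos: [470.6, 277.3, 68.2]
tcp_rot: [-180.0, 0.0, 96.5]
contact_force: [0.2, -0.9, -0.4]
grip_width: 0.597
gripper_force: 0.0
```

Emit:
servo_tool(commands="0 0 -0.04 0;0 0 -0.12 0;0 0 -0.24 0;0 0 -0.4 0;0 0 -0.56 0;0 0 -0.7 0;0 0 -0.78 0;0 0 -0.78 0")

```text
time_s: 11.05
tcp_pos: [472.3, 277.9, 267.7]
tcp_rot: [179.6, -0.1, 96.5]
contact_force: [0.1, -0.2, -0.2]
grip_width: 0.596
gripper_force: 0.0
```

Emit:
servo_tool(commands="-0.1 0 0 0;-0.25 -0.01 0 0;-0.42 -0.02 0 0;-0.6 -0.02 0 0;-0.75 -0.03 0 0;-0.83 -0.03 0 0;-0.83 -0.03 0 0")

```text
time_s: 11.75
tcp_pos: [486.3, 68.0, 261.9]
tcp_rot: [-179.9, 0.0, 96.3]
contact_force: [-0.0, -0.0, -0.6]
grip_width: 0.604
gripper_force: 0.0
```

Emit:
servo_tool(commands="-0.1 0 0 0.04;-0.25 -0.01 0 0.1;-0.42 -0.02 0 0.16;-0.6 -0.02 0 0.22;-0.75 -0.03 0 0.248;-0.83 -0.03 0 0.248;-0.83 -0.03 0 0.248;-0.83 -0.03 0 0.248;-0.83 -0.03 0 0.248")

```text
time_s: 12.65
tcp_pos: [502.8, -135.0, 262.6]
tcp_rot: [-179.9, -0.0, 74.3]
contact_force: [-0.9, -0.0, 0.4]
grip_width: 0.601
gripper_force: 0.0
```

```bash
python3 - <<'E'
from h import *
s=status.sense(); print(s['time_s'],s['tcp_pos'],s['tcp_rot'])
d=get_image("wrist"); e=get_image("scene")
cv2.imwrite("pics/w2raw.png",d['image']); 
a=cv2.resize(d['image'][60:330,120:400],None,fx=2.1,fy=2.1,interpolation=2)
b=cv2.resize(e['image'][120:240,300:400],None,fx=2,fy=2)
c=np.zeros((567,a.shape[1]+200,3),np.uint8); c[:a.shape[0],:a.shape[1]]=a; c[:240,a.shape[1]:]=b; cv2.imwrite("pics/w2.png",c); print(c.shape)
E
```

```text
12.65 [ 502.78090888 -135.04876153  262.6479477 ] [-1.79935922e+02 -4.27465256e-02  7.43088657e+01]
(567, 788, 3)
```

View pics/w2.png

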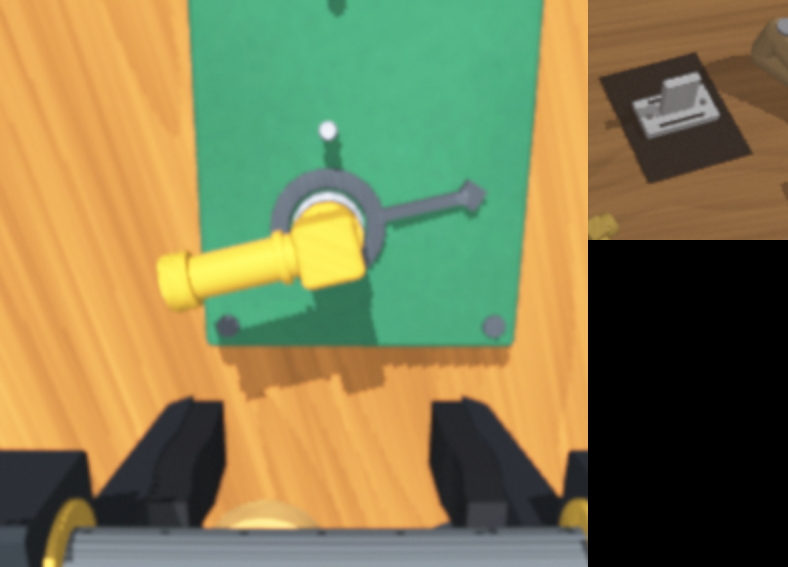

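The plate is flat on the mat. In the wrist crop the outlet mouth is at (170,280), the body at (328,250), the pointer tip at (487,196) and the near dowel at (328,130). Next I compute the angles.

```bash
python3 - <<'E'
from h import *
d=get_image("wrist"); im=d['image']; h=cv2.cvtColor(im,cv2.COLOR_BGR2HSV)
f=lambda x,y:(x/2.1+120,y/2.1+60)
da=onplane(d,[f(328,130)],49)[0]; ey=np.array([np.cos(np.radians(74.25)),np.sin(np.radians(74.25))])
print("dowel",da,"stub",da[:2]-53*ey)
m=(h[...,0]>20)&(h[...,0]<35)&(h[...,1]>170)&(h[...,2]>120)
pts=[]
for c in range(216,248,2):
    r=np.where(m[150:215,c])[0]+150; pts.append((c,(r.min()+r.max())/2)); 
w=onplane(d,pts,88)[:,:2]; v=cv2.fitLine(w.astype(np.float32),cv2.DIST_HUBER,0,.01,.01).ravel()
a=np.degrees(np.arctan2(v[1],v[0])); print("outlet line ang",a,"pt",v[2:])
# ring: dark grey circle
tip=onplane(d,[f(487,196)],31)[0]; sh=onplane(d,[f(388,213),f(455,201)],31)
st=np.array([508.4,-117]); 
for s in (st,da[:2]-53*ey): print("tip ang",np.degrees(np.arctan2(*(tip[:2]-s)[::-1])),np.linalg.norm(tip[:2]-s)," tube offset from stub",np.cross(v[:2],s-v[2:]))
q=sh[1]-sh[0]; print("shaft ang",np.degrees(np.arctan2(q[1],q[0])),tip)
b=onplane(d,[f(328,245)],107); print("bodytop",b)
E
```

```text
dowel [523.30415083 -66.24100175  49.        ] stub [ 508.91780698 -117.25112928]
outlet line ang -1.7623038 pt [ 458.48486 -121.76308]
tip ang -4.679983464882585 91.25022340960993  tube offset from stub 6.295871925623759
tip ang -4.548580750790873 90.71389166497885  tube offset from stub 6.060785617245746
shaft ang -5.2929185368195695 [ 599.34599075 -124.44513529   31.        ]
bodytop [[ 510.13781663 -113.08625191  107.        ]]<stdin>:15: DeprecationWarning: Arrays of 2-dimensional vectors are deprecated. Use arrays of 3-dimensional vectors instead. (deprecated in NumPy 2.0)
```

```bash
python3 - <<'E'
from h import *
d=get_image("wrist"); im=d['image']; h=cv2.cvtColor(im,cv2.COLOR_BGR2HSV)
for c in (220,240): print(c,[(r,*map(int,h[r,c])) for r in range(170,210,1)])
E
```

```text
220 [(170, 76, 141, 174), (171, 76, 140, 175), (172, 76, 141, 175), (173, 76, 140, 175), (174, 75, 141, 175), (175, 76, 141, 174), (176, 76, 140, 175), (177, 74, 127, 175), (178, 55, 83, 181), (179, 28, 121, 203), (180, 25, 160, 242), (181, 27, 167, 251), (182, 27, 166, 253), (183, 28, 164, 254), (184, 28, 161, 254), (185, 28, 156, 255), (186, 29, 152, 255), (187, 29, 150, 255), (188, 29, 151, 255), (189, 28, 155, 255), (190, 28, 158, 254), (191, 28, 159, 254), (192, 28, 162, 253), (193, 27, 166, 252), (194, 26, 169, 250), (195, 25, 173, 248), (196, 24, 176, 243), (197, 23, 180, 235), (198, 22, 182, 223), (199, 23, 168, 197), (200, 32, 116, 163), (201, 59, 83, 168), (202, 73, 128, 175), (203, 75, 139, 178), (204, 75, 139, 178), (205, 75, 139, 178), (206, 75, 138, 178), (207, 75, 140, 179), (208, 76, 140, 178), (209, 76, 141, 177)]
240 [(170, 76, 139, 173), (171, 75, 138, 172), (172, 75, 133, 173), (173, 64, 92, 178), (174, 34, 108, 192), (175, 25, 151, 234), (176, 26, 166, 249), (177, 27, 166, 252), (178, 28, 165, 253), (179, 28, 161, 254), (180, 28, 155, 255), (181, 29, 152, 255), (182, 29, 150, 255), (183, 29, 150, 255), (184, 29, 155, 255), (185, 28, 156, 255), (186, 28, 158, 254), (187, 28, 161, 254), (188, 27, 164, 253), (189, 26, 168, 251), (190, 26, 172, 248), (191, 25, 175, 245), (192, 24, 179, 238), (193, 22, 182, 229), (194, 22, 176, 206), (195, 26, 139, 173), (196, 47, 94, 166), (197, 71, 116, 173), (198, 75, 138, 175), (199, 76, 141, 175), (200, 76, 139, 174), (201, 76, 141, 174), (202, 76, 142, 174), (203, 76, 142, 174), (204, 76, 142, 174), (205, 76, 141, 175), (206, 76, 141, 175), (207, 76, 141, 177), (208, 76, 140, 178), (209, 76, 138, 177)]
```

```bash
python3 - <<'E'
from h import *
d=get_image("wrist"); h=cv2.cvtColor(d['image'],cv2.COLOR_BGR2HSV)
m=(h[...,0]<45)&(h[...,1]>95)
pts=[]
for c in range(218,248,2):
    r=190-(c-218)*.22; a=b=int(r)
    while m[a-1,c]:a-=1
    while m[b+1,c]:b+=1
    pts.append((c,(a+b)/2))
w=onplane(d,pts,88)[:,:2]; v=cv2.fitLine(w.astype(np.float32),cv2.DIST_HUBER,0,.01,.01).ravel()
s=np.array([508.6,-117.1]);q=v[2:]-s
print(np.degrees(np.arctan2(v[1],v[0])),v[2:],"from stub",np.degrees(np.arctan2(q[1],q[0])), "off",v[0]*q[1]-v[1]*q[0])
E
```

```text
-1.5168803 [ 465.7214  -114.86772] from stub 177.01984702883018 off 1.096437035387276
```

Emit:
servo_tool(commands="0.02 0 0 -0.08;0.04 0 0 -0.17;0.06 0.003 0 -0.26;0.075 0.003 0 -0.35;0.075 0.003 0 -0.44;0.075 0.003 0 -0.52;0.075 0.003 0 -0.58;0.075 0.003 0 -0.6;0.075 0.003 0 -0.6;0.075 0.003 0 -0.6", fingers=0.7)

```text
time_s: 13.9
tcp_pos: [508.8, -118.7, 263.3]
tcp_rot: [180.0, 0.0, 128.2]
contact_force: [-0.1, 0.2, 0.4]
grip_width: 0.7
gripper_force: 0.0
```

Emit:
servo_tool(commands="0 0 0 -0.08;0 0 0 -0.17;0 0 0 -0.26;0 0 0 -0.35;0 0 0 -0.44;0 0 0 -0.52;0 0 0 -0.55;0 0 0 -0.552;0 0 0 -0.552;0 0 0 -0.552")

```text
time_s: 14.9
tcp_pos: [508.8, -118.8, 263.2]
tcp_rot: [180.0, -0.0, 177.8]
contact_force: [0.0, 0.7, 0.0]
grip_width: 0.7
gripper_force: 0.0
```

Emit:
servo_tool(commands="0 0.006 0.1 0;0 0.006 0.24 0;0 0.006 0.4 0;0 0.006 0.52 0;0 0.006 0.6 0;0 0.006 0.64 0;0 0.006 0.66 0;0 0.006 0.66 0;0 0.006 0.66 0;0 0.006 0.66 0")

```text
time_s: 15.9
tcp_pos: [509.7, -117.7, 99.4]
tcp_rot: [-179.9, 0.1, 177.9]
contact_force: [-0.2, 0.2, 0.1]
grip_width: 0.699
gripper_force: 0.0
```

Emit:
servo_tool(commands="0 0 0 0;0 0 0 0;0 0 0 0;0 0 0 0;0 0 0 0;0 0 0 0;0 0 0 0", fingers=0, force=30)

```text
time_s: 16.6
tcp_pos: [508.9, -116.8, 98.3]
tcp_rot: [179.9, -0.0, 177.9]
contact_force: [-1.2, 4.9, 5.1]
grip_width: 0.336
gripper_force: 29.9
```

Emit:
servo_tool(commands="0 0 0 0.05;0 0 0 0.13;0 0 0 0.22;0 0 0 0.31;0 0 0 0.4;0 0 0.001 0.49;0 0 0.001 0.58;0 0 0.002 0.67;0 0 0.002 0.76;0 0 0.002 0.83;0 0 0.002 0.87;0 0 0.002 0.87")

```text
time_s: 17.8
tcp_pos: [508.2, -117.3, 97.8]
tcp_rot: [-179.9, -0.0, 99.5]
contact_force: [-3.2, 3.0, 5.8]
grip_width: 0.334
gripper_force: 29.9
```

Emit:
servo_tool(commands="0 0 0 0.05;0 0 0 0.13;0 0 0 0.22;0 0 0 0.31;0 0 0 0.4;0 0 0.001 0.49;0 0 0.001 0.58;0 0 0.002 0.67;0 0 0.002 0.76;0 0 0.002 0.83;0 0 0.002 0.87;0 0 0.002 0.87")

```text
time_s: 19.0
tcp_pos: [507.5, -116.7, 97.2]
tcp_rot: [-179.8, 0.1, 21.2]
contact_force: [-6.5, 5.2, 9.7]
grip_width: 0.341
gripper_force: 29.9
```

Emit:
servo_tool(commands="0 0 0 0.05;0 0 0 0.12;0 0 0 0.19;0 0 0 0.24;0 0 0 0.265;0 0 0 0.265;0 0 0 0.265")

```text
time_s: 19.7
tcp_pos: [507.6, -116.4, 97.1]
tcp_rot: [-179.9, 0.2, -2.5]
contact_force: [-5.1, 6.2, 9.4]
grip_width: 0.337
gripper_force: 29.9
```

```bash
python3 - <<'E'
from h import *
s=status.sense(); print(s['time_s'],s['tcp_pos'],s['tcp_rot'],s['torque'])
d=get_image("wrist"); e=get_image("scene")
a=cv2.resize(d['image'][:320,120:440],None,fx=1.25,fy=1.25); b=cv2.resize(e['image'][150:270,160:260],None,fx=4,fy=4)
c=np.zeros((480,800,3),np.uint8); c[:400,:400]=a;c[:,400:]=b; cv2.imwrite("pics/t1.png",c)
E
```

```text
19.7 [ 507.5976011  -116.35679378   97.14118298] [-179.88819325    0.18640299   -2.54196364] [ 1.28933405  0.87261302 -0.07628842]
```

View pics/t1.png

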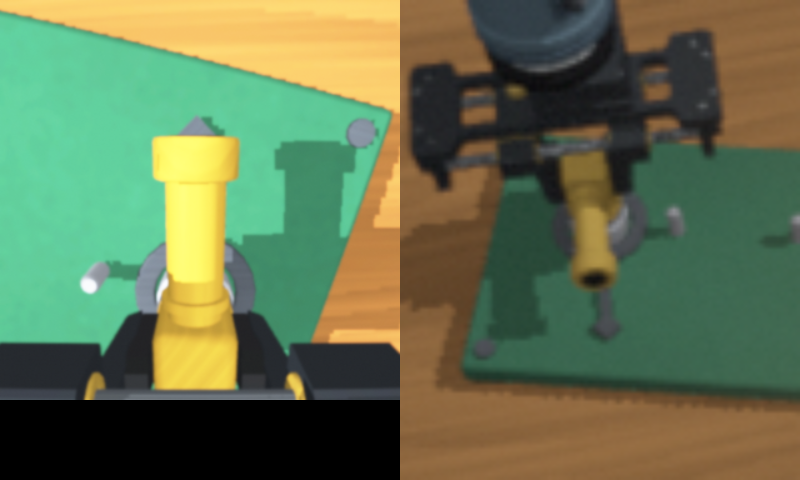

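The outlet now lies nearly over the pointer. In the left panel the collar centre is at (196,158) and the tip at (199,117). I'm measuring the residual angle.

```bash
python3 - <<'E'
from h import *
d=get_image("wrist"); h=cv2.cvtColor(d['image'],cv2.COLOR_BGR2HSV)
m=(h[...,0]<45)&(h[...,1]>95); pts=[]
for r in list(range(113,138,2))+list(range(150,220,4)):
    a=b=276
    while m[r,a-1]:a-=1
    while m[r,b+1]:b+=1
    pts.append((r,(a+b)/2,a,b))
print([(p[0],p[2],p[3]) for p in pts][::4])
w=onplane(d,[(p[1],p[0]) for p in pts],87)[:,:2]; v=cv2.fitLine(w.astype(np.float32),cv2.DIST_HUBER,0,.01,.01).ravel()
s=np.array([508.2,-117.0])
A=lambda q:np.degrees(np.arctan2(q[1],q[0]))
print("outlet",A(v[:2]*np.sign(v[0])),A(w[:8].mean(0)-s),w[0])
t=onplane(d,[(279.2,93.6)],31)[0]; print("tip",t,A(t[:2]-s))
E
```

```text
[(113, 242, 311), (121, 242, 311), (129, 242, 310), (137, 243, 310), (162, 252, 300), (178, 253, 299), (194, 253, 299), (210, 253, 298)]
outlet -2.6537814 -2.482148940048398 [ 586.68785796 -120.47933386]
tip [ 598.05640124 -122.68872066   31.        ] -3.6225050821152123
```

Emit:
servo_tool(commands="0 0 0 0.01;0 0 0 0.02;0 0 0 0.02;0 0 0 0.02;0 0 0 0.02")

```text
time_s: 20.35
tcp_pos: [507.6, -116.3, 97.1]
tcp_rot: [-179.9, 0.2, -4.3]
contact_force: [-5.0, 5.6, 8.7]
grip_width: 0.34
gripper_force: 29.9
```

Emit:
servo_tool(commands="0 0 0 0;0 0 0 0;0 0 0 0;0 0 0 0;0 0 0 0;0 0 0 0", fingers=0.7)

```text
time_s: 20.95
tcp_pos: [508.8, -117.5, 97.2]
tcp_rot: [180.0, -0.0, -4.4]
contact_force: [0.2, -0.4, -0.3]
grip_width: 0.697
gripper_force: 0.0
```

Emit:
servo_tool(commands="0 0 -0.04 0;0 0 -0.12 0;0 0 -0.24 0;0 0 -0.4 0;0 0 -0.56 0;0 0 -0.64 0;0 0 -0.66 0;0 0 -0.66 0")

```text
time_s: 21.75
tcp_pos: [509.0, -117.5, 263.0]
tcp_rot: [180.0, -0.1, -4.3]
contact_force: [-0.2, 0.0, -0.6]
grip_width: 0.699
gripper_force: 0.0
```

Emit:
servo_tool(commands="-0.06 0 0 0;-0.12 0 0 0;-0.16 0 0 0;-0.16 0 0 0;-0.16 0 0 0")

```text
time_s: 22.25
tcp_pos: [468.9, -114.4, 261.7]
tcp_rot: [-180.0, 0.0, -4.4]
contact_force: [-0.0, 1.0, -0.0]
grip_width: 0.699
gripper_force: 0.0
```

```bash
python3 - <<'E'
from h import *
d=get_image("wrist"); e=get_image("scene")
cv2.imwrite("pics/f_raw.png",d['image'])
c=np.zeros((560,800,3),np.uint8); c[:540,:480]=cv2.resize(d['image'][60:240,200:360],None,fx=3,fy=3,interpolation=2); c[:480,480:]=cv2.resize(e['image'][110:270,300:400],(320,480))[:480]
cv2.imwrite("pics/f1.png",c)
h=cv2.cvtColor(d['image'],cv2.COLOR_BGR2HSV); m=(h[...,0]<45)&(h[...,1]>95)
m[:, :180]=0; m[:,400:]=0
n,l,st,ce=cv2.connectedComponentsWithStats(m.astype(np.uint8)); 
for k in range(1,n):
    if st[k,4]>300: print(st[k],ce[k])
print(proj(d,[[508.6,-117.1,87],[508.6,-117.1,31],[599,-124.3,31]]))
E
```

```text
[  180     0   220   312 36657] [310.74149549 164.94584936]
[ 258   67   34  109 2966] [274.45212407 122.5118004 ]
[ 180  341  220   44 8709] [280.5880124  363.20323803]
[[274.83345484 156.9011067 ]
 [274.89426401 150.69570357]
 [275.19664372  66.26999322]]
```

View pics/f1.png

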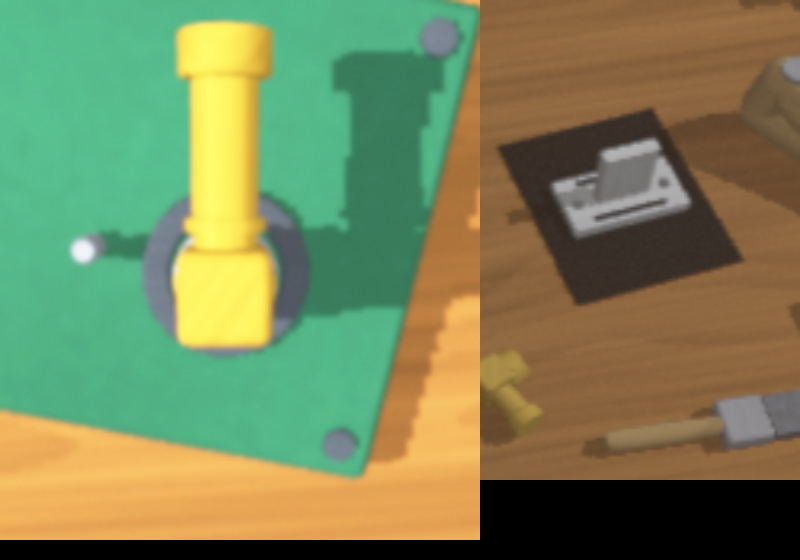

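The outlet lies straight over the pointer and hides it (mouth and body both at crop x≈224, i.e. −4.4° against the mark's −4.6°). The plate sits flat on the mat and the gripper is clear, so I'm handing in.

```bash
python3 -c "
from bench import arm
print(arm.close_job())"
```

```text
the job is handed in; nothing more can be done
None
```

The job is handed in at about 22 s of the 67 s allowed: the plate is flat on the mat, the elbow is turned to the arrow (outlet at about −4.4°, arrow measured at −4.6°) and let go, and I moved nothing else; no verdict came back.

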